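# Clear the scan plate and trigger the scanner

### The arm

A 6-joint arm with a two-finger parallel gripper is mounted at the origin on the work surface. World frame = base frame: x ahead of the robot, y to its left, z up, the work surface at z = 0. Lengths are in m, angles in rad, forces in N, time in s.
With the tool pointing down it reaches from about 0.375 to 0.975 m from the base axis. Payload 3.8 kg.
Tool frame: the origin (TCP) lies between the finger pads, 19 mm behind the fingertips; this is the grasp point; z points along the fingers, y is the line along which they close (so a half turn about z gives the same grasp; the last joint's range is limited). The gripper opens to 85 mm and grips with 20 to 120 N. Pads are 22 mm wide; open, the fingers measure 114 mm over their backs; the gripper's body (76 mm by 85 mm) begins 54 mm behind the grasp point. The pads swing forward as they close: fully open they stand 13 mm farther back than shut.
Start: joints at [1.134, 0.264, 1.604, -0, 1.274, -0.037], TCP at [0.263, 0.622, 0.25] pointing down, gripper open.
Joint ranges: [-2.63, 2.63], [-0.94, 2.18], [0.31, 2.57], [-1.31, 4.45], [0, 2.66], [-2.55, 2.55]. Speed limits (rad/s): [2.57, 2.57, 3.14, 3.14, 3.14, 3.14].

### API

Orientations are given as a rotation vector (axis times angle).
In Python, from workcell import bot gives the robot as it stands.
- The arm moves only by the tool drive_tool, never from a script. Its arguments are lists of equal length, an entry for each row: "claw": the finger opening in mm, from 0 to 85.4; "slide": the shift along the world's x, y, z each as a share of 0.5 m, from -1 to 1, a list of three; "yaw": the turn about the world's z as a share of 180 degrees, from -1 to 1. A call has 1 to 8 rows; each row is the pose to reach, as a shift and turn from the pose commanded when the call began, turning the shorter way round; what a row does not reach only later rows make up. A row lasts 1/12 s, in which the tool goes at most 41.7 mm and 7.16 degrees, less where a joint would pass 70% of its speed; a pose out of reach is approached as far as the arm can. A call with a number of a shift or a turn outside -1 to 1 is refused whole. A call with a gripper value outside its range is refused whole. The fingers move at their own pace and stop on an object; "newtons" is the grip in N (left out, the last holds). Time passes only in rows, so rows that repeat a pose let the fingers close. It gives the time, the measured TCP pose, the force, the opening and the grip force at its end, in the units of the state.
- bot.read_state(): the state, without advancing time (a new reading comes with each control period).
- bot.read_camera(name): name is "scene" or "side" or "wrist"; returns a dict with "color" (420x560x3 uint8, red, green, blue), "depth" (420x560 float32, m along the optical axis (not along the pixel's ray), 0 where there is no reading), "mtx" (3x3 intrinsics, pixels), "k1" (the pictures are not rectified: a ray, as slopes to the right and down, at radius r is drawn at 1 + k1 r^2 times it, then the intrinsics apply), "eye" and "rotation" of the camera in the world. Camera axes: x right, y up, looking along -z (the intrinsics and any distortion apply to the point x, -y, -z); pixel columns grow to the right and rows downward; lengths in m; the calibration is good to about 2 mm. A picture is of the moment at which its call begins.
- bot.finish_job(): hands the job in; it is judged then, once.
The state is a dict: "time": time; "q": joint angles; "joint_vel": joint speeds; "joint_torque": joint torques, N m; "tool_pos": TCP position; "tcp_rot": TCP orientation; "wrist_force": force on the tool from outside, world axes, zero at the start; "torque": the same for the moment, N m; "width": opening from 0.0 (shut) to 1.0 (fully open); "grip_force": force on a finger pad.
Only numpy, scipy, OpenCV 4.12 (cv2) and the standard library are available. Lean on these libraries where they do the work, as an engineer would, in place of code of your own. Each camera call takes 0.05 s, during which the arm holds its last target. There are 200 camera calls.

### The job

Use the scraper block to push all four loose metal offcuts off the scan plate into the catch tray beside it, and stand the scraper back upright on its rubber pad. Only when the plate is clear, squeeze the trigger of the clamped scanner gun all the way in, hold it there for about two seconds while it takes its picture, and let it spring back. Do not move the offcuts with the fingers, and leave the other things on the bench where they are.

Things in the scene. Friction and masses are not known exactly. Their poses are not given: they have to be found in the camera images.
- station: Fixed scan plate with catch tray. Origin: on the table under the plate's centre; z up. The bare aluminium plate is a flat-topped block, 150 mm along x, 160 mm along y, top 40 mm above the table, no rim. The tray lies along its -y edge (y = -80 mm).
- tray (a point): Middle of the floor of the steel catch tray beside the plate, at x = 0, y = -136, z = 4 mm in the station's frame, with its axes. Inside the tray measures 182 mm along x and 111 mm along y, from the plate's edge outward; its walls stand 25 mm above the table, lower than the plate.
- scraper: Loose scraper block, 0.13 to 0.21 kg, standing upright on the pad. Origin: centre of its underside; z up, x along its length. Black rubber foot 120 mm (x) by 24 mm (y) by 22 mm high; above it a wooden handle 90 mm (x) by 20 mm (y) from 22 to 66 mm high. Pinch the handle across its 20 mm from above.
- pad: Fixed flat black rubber pad, 150 mm (x) by 70 mm (y), 4 mm thick, on the table: the scraper's place. Origin: centre of its underside. The scraper starts at its centre with its x axis within 3 degrees of the pad's.
- gun: Fixed scanner gun, black and grey plastic, clamped on its side on a steel stand, so grip and trigger lie level, 90 mm above the table. Origin: on the table; z up. Grey barrel, 52 mm thick, along y at x = 68 mm, from y = 66 mm to a drooping black head at y = -115 mm. Base plate 10 mm thick; nothing else is under grip and trigger.
- grip (a point): Centre of the gun's black grip, at x = -8, y = 14, z = 90 mm in the gun's frame, with its axes. The grip is 100 mm long (x), 28 mm deep (y), 30 mm thick (z). The trigger lies along its -y side.
- squeeze (a point): Point at x = -12, y = 4, z = 90 mm in the gun's frame, with its axes: a good TCP place to pinch grip and trigger together from above, fingers closing along y. Here the two measure about 56 mm along y with the trigger out (y from -28 to 28 mm), 43 mm with it in.
- trigger (a joint): Trigger angle, rad: 0 out, 0.30 fully in at its stop. Grey blade 72 mm long, 8 mm thick, 18 mm high; hinge vertical at x = 30, y = -11 mm of the gun's frame, blade reaching to -x, flared to -y; swings in to +y. Sprung: pushed 42 mm from the hinge it takes 3 N to start, 8 N fully in.
- offcut1: Loose square-cut steel offcut, 13 x 11 x 10 mm high, 11 g, on the plate. Its origin is the centre of the underside as it starts, lying flat on the plate; z up.
- offcut2: Loose round steel offcut, 13.6 mm diameter, 10 mm high, 11 g, on the plate. Its origin is the centre of the underside as it starts, lying flat on the plate; z up.
- offcut3: Like offcut1. Its origin is the centre of the underside as it starts, lying flat on the plate; z up.
- offcut4: Like offcut2. Its origin is the centre of the underside as it starts, lying flat on the plate; z up.
- spool: Bystander: solder spool, 60 mm diameter, 56 mm high. Origin under its centre.
- tape: Bystander: black roll of tape, 68 mm diameter, 19 mm high, lying flat. Origin under its centre.
- tin: Bystander: small round tin, 54 mm diameter, 32 mm high. Origin under its centre.
- driver: Bystander: screwdriver lying behind the station. Origin under its centre, x along it.
- gluegun: Bystander: small yellow glue gun lying loose on its side at the back of the table, about 190 mm by 130 mm, 42 mm high. Not the scanner gun.
- notes: Bystander: yellow block of notes, 76 x 76 x 12 mm. Origin under its centre.
- mug: Bystander: white mug, 80 mm diameter, 90 mm high, at the left. Origin under its centre.
There are look-alikes about, which are no part of the job. There is more than one size of the scraper; the job needs the middle-sized. Leave any green look-alike of the gun alone.

How it is judged:
By the outcome, as a careful person would: the job done as asked, in the order asked, and still so for the second after the job is handed in, with the robot touching nothing.
It also fails if it takes over 66 s, if anything falls off the work surface, if the arm or the gripper's body presses on something with over 40 N, if the wrist force passes 120 N, or if a joint passes its speed limit or range.

## Working session

There is one attempt and no reset: what is moved stays moved. The work goes in short steps, Python scripts to look and compute and a tool call to move; the robot and the scene stay as the last step left them, time stands still between calls to the robot, and variables do not carry over. Pictures are saved under pics/ and viewed, at most 13 in all, crops included, and the job is handed in when it is done.

Besides the shell and the picture viewer there is one more tool, called after "Emit:" by a JSON object that holds its "fn" and its "kwargs", one argument or row to a line. drive_tool: Moves the arm, as the interface text tells. Shift numbers are shares of 0.5 m and turn numbers shares of 180 degrees, none past 1 either way. Its arguments: {"type":"object","properties":{"claw":{"type":"array","items":{"type":"number"}},"slide":{"type":"array","items":{"type":"array","items":{"type":"number"}}},"yaw":{"type":"array","items":{"type":"number"}},"newtons":{"type":"number"}},"required":["claw","slide","yaw"]}

```bash
mkdir -p pics; cat > h.py <<'E'
import numpy as np, cv2
from workcell import bot
def cloud(c):
    h,w=c["depth"].shape; K=np.array(c["mtx"]); 
    u,v=np.meshgrid(np.arange(w),np.arange(h))
    p=np.stack([u,v],-1).reshape(-1,1,2).astype(float)
    n=cv2.undistortPoints(p,K,np.array([c["k1"],0,0,0,0.])).reshape(h,w,2)
    d=c["depth"]; P=np.stack([n[...,0]*d,-n[...,1]*d,-d],-1)
    W=P@np.array(c["rotation"]).T+np.array(c["eye"]); W[d==0]=np.nan
    return W
def snap(name,tag):
    c=bot.read_camera(name); np.savez(f"{tag}.npz",color=c["color"],W=cloud(c))
    return c
E
python3 - <<'E'
from h import *
for n in ("scene","side"):
    c=snap(n,n+"0"); print(n,c["eye"],c["k1"],c["rotation"])
    im=cv2.resize(c["color"][...,::-1],(784,588),interpolation=cv2.INTER_CUBIC); cv2.imwrite(f"pics/{n}0.png",im)
print(bot.read_state())
E
```

```text
Traceback (most recent call last):
  File "h.py", line 12, in snap
    c=bot.read_camera(name); np.savez(f"{tag}.npz",color=c["color"],W=cloud(c))
                                                                      ~~~~~^^^
  File "h.py", line 9, in cloud
    W=P@np.array(c["rotation"]).T+np.array(c["eye"]); W[d==0]=np.nan
      ~~~~~~~~~~~~~~~~~~~~~~~~~~~^~~~~~~~~~~~~~~~~~~
ValueError: operands could not be broadcast together with shapes (420,560) (3,)
```

```bash
sed -i 's/np.array(c\["rotation"\]).T/cv2.Rodrigues(np.array(c["rotation"],float))[0].T/' h.py
python3 - <<'E'
from h import *
for n in ("scene","side"):
    c=snap(n,n+"0"); print(n,c["eye"],c["k1"],c["rotation"])
    im=cv2.resize(c["color"][...,::-1],(784,588),interpolation=cv2.INTER_CUBIC); cv2.imwrite(f"pics/{n}0.png",im)
print(bot.read_state())
E
```

```text
scene [1.20465896 1.04505229 1.1034904 ] -0.1372252791116331 [0.37860963 1.08583779 2.3030625 ]
side [-0.2395061  -0.69868857  0.94950517] -0.08544567556046115 [ 0.83602241 -0.32023989 -0.70947495]
{'time': 0.15, 'q': array([ 1.13412460e+00,  2.64570152e-01,  1.60504921e+00, -4.15066564e-05,
        1.27368797e+00, -3.68759870e-02]), 'joint_vel': array([-0.00107296, -0.00364303, -0.00350022, -0.00025839,  0.00279   ,
       -0.00027298]), 'joint_torque': array([-1.65294590e-03, -5.15907204e+01, -3.67960024e+01, -2.80399190e-04,
        8.09993595e-03, -4.88397836e-05]), 'tool_pos': array([0.26250753, 0.62129541, 0.24896069]), 'tcp_rot': array([-6.23732471e-01, -3.07868001e+00,  2.63257809e-03]), 'wrist_force': array([ 0.18935781, -0.11353238,  0.5761429 ]), 'torque': array([ 0.0258696 , -0.01332876,  0.02925354]), 'grip_force': 0.0, 'width': 0.9988189702525136}
```

View pics/scene0.png

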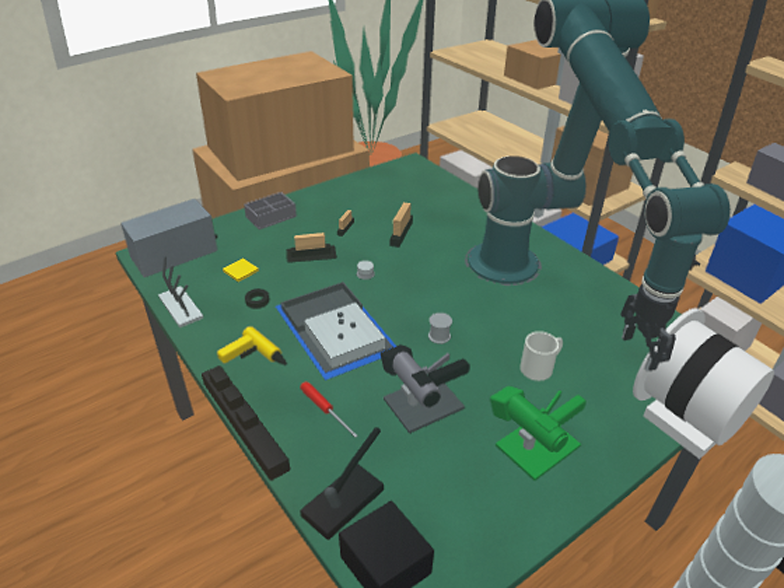

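View pics/side0.png

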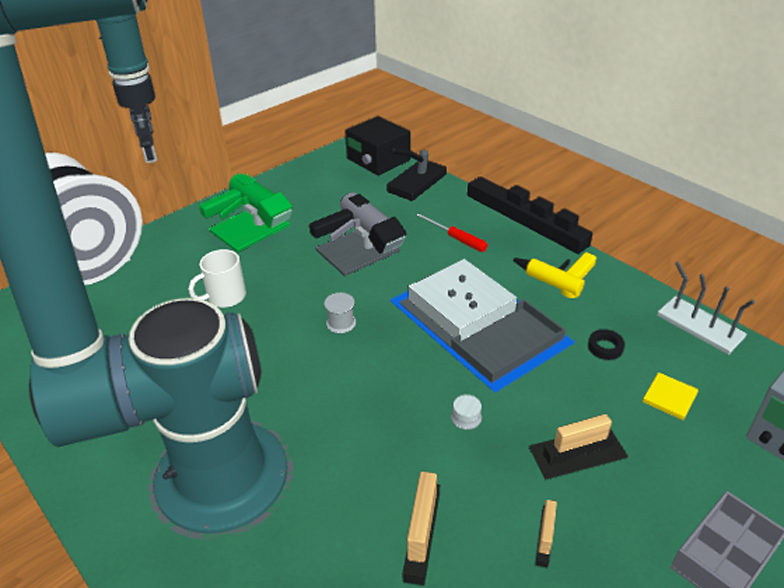

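Scene picture: three scraper-like blocks — on the pad at (310,247), small at (346,220), large at (402,222). The middle-sized one on the pad fits. The grey/black gun at (420,380) is the target and the green one at (540,425) is the look-alike. The offcuts are near (343,325) on the plate. Next I'll make enlarged crops and an orthographic map.

```bash
python3 - <<'E'
from h import *
s=0.0015; x0,x1,y0,y1=0.25,1.0,-0.6,0.4
H=int((x1-x0)/s); Wd=int((y1-y0)/s)
im=np.zeros((H,Wd,3),np.uint8); hm=np.full((H,Wd),-1.)
for n in("scene0","side0"):
    d=np.load(n+".npz"); W=d["W"]; C=d["color"]
    W=cv2.resize(W,None,fx=3,fy=3,interpolation=cv2.INTER_NEAREST) if 0 else W
    P=W.reshape(-1,3); c=C.reshape(-1,3)
    m=np.isfinite(P[:,0])&(P[:,0]>x0)&(P[:,0]<x1)&(P[:,1]>y0)&(P[:,1]<y1)&(P[:,2]<0.2)&(P[:,2]>-.02)
    P=P[m];c=c[m]; o=np.argsort(P[:,2]);P=P[o];c=c[o]
    r=((x1-P[:,0])/s).astype(int).clip(0,H-1);k=((y1-P[:,1])/s).astype(int).clip(0,Wd-1)
    for a in (0,1):
      for b in (0,1):
        rr=(r+a).clip(0,H-1);kk=(k+b).clip(0,Wd-1)
        up=P[:,2]>=hm[rr,kk]
        hm[rr[up],kk[up]]=P[up,2]; im[rr[up],kk[up]]=c[up]
    g=P[(np.abs(P[:,2])<.01)];print(n,"table z",np.median(g[:,2]),g[:,2].std())
cv2.imwrite("pics/top.png",im[...,::-1])
# crops
d=np.load("side0.npz");C=d["color"][...,::-1]
a=cv2.resize(C[290:420,260:460],(800,520),interpolation=cv2.INTER_CUBIC);cv2.imwrite("pics/scr.png",a)
# handle tops
for n in("scene0","side0"):
    d=np.load(n+".npz");W=d["W"];C=d["color"].astype(int)
    wood=(C[...,0]>150)&(C[...,0]-C[...,2]>40)&(C[...,1]>110)&(W[...,2]>.02)&(W[...,2]<.12)&(W[...,0]<.9)&(W[...,0]>0.1)
    wood&=~((C[...,2]<60))
    nn,l,st,ce=cv2.connectedComponentsWithStats(wood.astype(np.uint8))
    for i in range(1,nn):
        if st[i,4]<40: continue
        Q=W[l==i]; zt=np.percentile(Q[:,2],95); T=Q[Q[:,2]>zt-.006]
        r=cv2.minAreaRect((T[:,:2]*1000).astype(np.float32))
        print(n,ce[i].round(),st[i,4],"z",zt.round(4),"rect",[np.round(v,1) for v in r])
    pl=(W[...,2]>.034)&(W[...,2]<.046)&(C.min(-1)>140)&(C.max(-1)-C.min(-1)<30)&(W[...,0]<.95)
    nn,l,st,ce=cv2.connectedComponentsWithStats(pl.astype(np.uint8))
    i=1+np.argmax(st[1:,4]);T=W[l==i];r=cv2.minAreaRect((T[:,:2]*1000).astype(np.float32))
    print(n,"plate",ce[i].round(),st[i,4],np.median(T[:,2]),[np.round(v,1) for v in r],cv2.boxPoints(r).round(0).tolist())
E
```

```text
scene0 table z -6.411610046663796e-05 0.0031719317703343777
side0 table z -0.00029754075000132385 0.0025708080063260343
scene0 [287. 151.] 73 z 0.0886 rect [array([ 161.2, -297. ]), array([113.5,  22.1]), np.float64(35.8)]
scene0 [221. 168.] 45 z 0.0738 rect [array([ 457.9, -366.6]), array([19.9, 83.7]), np.float64(65.5)]
scene0 plate [245. 235.] 1153 0.03915240490548744 [array([581.5,  14. ]), array([165.3, 152.2]), np.float64(82.9)] [[496.0, -59.0], [647.0, -77.0], [667.0, 87.0], [516.0, 105.0]]
side0 [140.  73.] 125 z 0.1105 rect [array([ 637.5, 1126.8]), array([17.3, 24.2]), np.float64(58.1)]
side0 [91. 90.] 162 z 0.114 rect [array([ 407.4, 1126.3]), array([31.4, 17.7]), np.float64(7.2)]
side0 [63. 99.] 119 z 0.1147 rect [array([ 291.8, 1122.7]), array([28.9, 12.6]), np.float64(24.1)]
side0 [ 45. 101.] 59 z 0.1137 rect [array([ 229.4, 1127.3]), array([15.9, 10.5]), np.float64(30.5)]
side0 [417. 309.] 626 z 0.0716 rect [array([ 451.8, -369.2]), array([22.8, 88.1]), np.float64(67.2)]
side0 [301. 369.] 883 z 0.0865 rect [array([ 158.1, -302.6]), array([116.6,  25.3]), np.float64(36.5)]
side0 [391. 376.] 280 z 0.0533 rect [array([ 286.6, -432.1]), array([72.6, 15.3]), np.float64(31.9)]
side0 plate [330. 210.] 1890 0.03937101016690192 [array([580.2,  13.8]), array([163.3, 154.9]), np.float64(83.3)] [[494.0, -58.0], [648.0, -76.0], [667.0, 86.0], [513.0, 104.0]]
```

View pics/top.png

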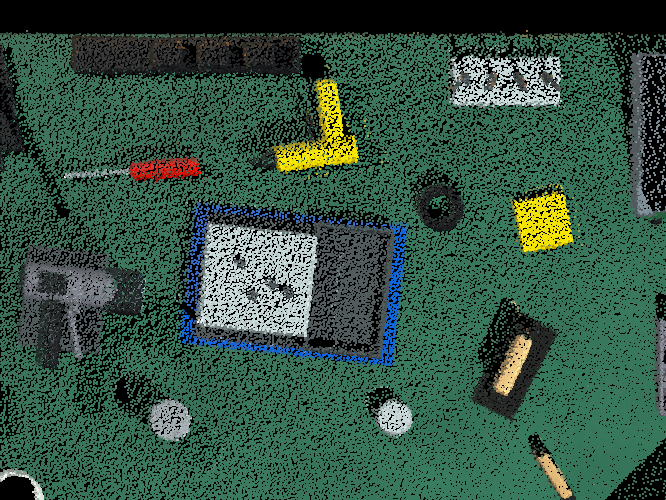

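View pics/scr.png

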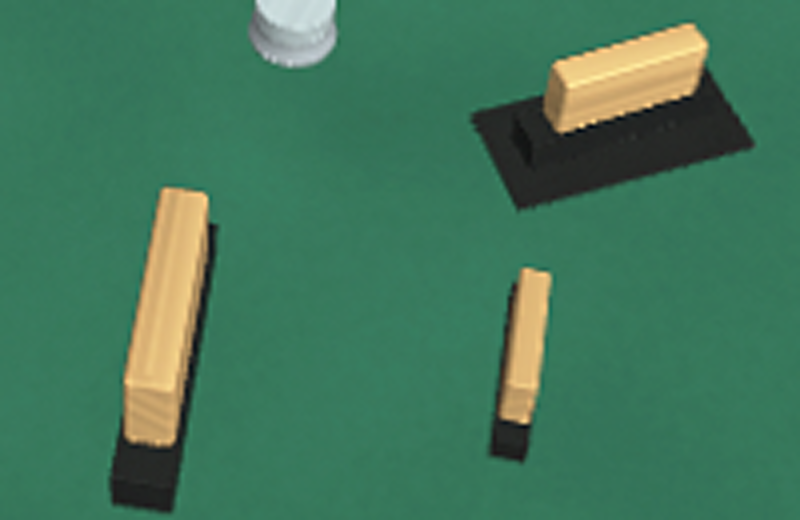

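The crop confirms it: the middle-sized block standing on the flat black pad (crop ~(625,90)) is the scraper. The large block (165,330) and small block (525,350) have no pad. The plate is centred at about (0.581, 0.014) with yaw about -7°. The scraper handle is at about (0.453, -0.368) with its long axis at about -24°. Moving there now.

Emit:
{"fn": "drive_tool", "kwargs": {
  "claw": [85,85,85,85,85,85,85,85],
  "slide": [
    [0.32,-0.56,0],
    [0.32,-0.56,0],
    [0.32,-0.56,0],
    [0.32,-0.56,0],
    [0.32,-0.56,0],
    [0.32,-0.56,0],
    [0.32,-0.56,0],
    [0.32,-0.56,0]
  ],
  "yaw": [0,0,0,0,0,0,0,0]
}}

```text
time: 0.82
tool_pos: [0.4236, 0.3388, 0.2498]
tcp_rot: [0.625, 3.078, -0.002]
wrist_force: [1.0, -0.0, 0.1]
width: 0.992
grip_force: 0.0
```

Emit:
{"fn": "drive_tool", "kwargs": {
  "claw": [85,85,85,85,85,85,85,85],
  "slide": [
    [0.1,-0.64,0],
    [0.1,-0.64,0],
    [0.1,-0.64,0],
    [0.1,-0.64,0],
    [0.1,-0.64,0],
    [0.1,-0.64,0],
    [0.1,-0.64,0],
    [0.1,-0.64,0]
  ],
  "yaw": [0,0,0,0,0,0,0,0]
}}

```text
time: 1.48
tool_pos: [0.4725, 0.0189, 0.25]
tcp_rot: [0.625, 3.078, -0.001]
wrist_force: [-0.3, 0.4, -0.6]
width: 1.0
grip_force: 0.0
```

```bash
python3 - <<'E'
from h import *
c=snap("wrist","wr0"); print(c["eye"],c["k1"]); W=np.load("wr0.npz")["W"]; print("centre pt",W[210,280],W[30,280],W[400,280])
cv2.imwrite("pics/wr0.png",cv2.resize(c["color"][...,::-1],(784,588)))
def st(P,o=(.581,.014),a=-7.):
    a=np.radians(a);d=P[:,:2]-o; return np.c_[d@[np.cos(a),np.sin(a)],d@[-np.sin(a),np.cos(a)]]
for n in("scene0","side0","wr0"):
    d=np.load(n+".npz");W=d["W"];C=d["color"].astype(int);h,w=W.shape[:2]
    S=st(W.reshape(-1,3)).reshape(h,w,2)
    on=(np.abs(S[...,0])<.07)&(np.abs(S[...,1])<.075)&(W[...,2]>.036)&(W[...,2]<.07)&(C.max(-1)<130)
    nn,l,s,ce=cv2.connectedComponentsWithStats(on.astype(np.uint8))
    for i in range(1,nn):
        if s[i,4]>5: print(n,"off",ce[i].round(),s[i,4],"st mm",(S[l==i].mean(0)*1000).round(1),(np.ptp(S[l==i],axis=0)*1000).round(1),(W[l==i][:,2].max()*1000).round(1))
    # pad: dark, low, near scraper
    m=(C.max(-1)<60)&(np.abs(W[...,2])<.012)&(np.hypot(W[...,0]-.46,W[...,1]+.37)<.11)
    if m.sum()>50:
        r=cv2.minAreaRect((W[m][:,:2]*1000).astype(np.float32));print(n,"pad",m.sum(),[np.round(v,1) for v in r])
    m=(W[...,2]>.09)&(W[...,2]<.125)&(np.abs(W[...,0]-.55)<.12)&(W[...,1]>.15)&(W[...,1]<.42)
    # gun: barrel (z>0.1), black parts
    B=m&(C.max(-1)<70); G=m&(C.min(-1)>70)&(C.max(-1)-C.min(-1)<40)
    for nm,k in(("black",B),("grey",G)):
        nn,l,s,ce=cv2.connectedComponentsWithStats(k.astype(np.uint8))
        for i in range(1,nn):
            if s[i,4]>25:
                Q=W[l==i];r=cv2.minAreaRect((Q[:,:2]*1000).astype(np.float32));print(n,nm,ce[i].round(),s[i,4],[np.round(v,1) for v in r],"z",(np.percentile(Q[:,2],[5,50,95])*1000).round(1))
E
```

```text
[0.41229394 0.04439369 0.37421117] 0.005219132067596287
centre pt [0.5055534  0.00225931 0.0063492 ] [0.3187694  0.08161171 0.00060925] [0.46322602 0.02240031 0.32311776]
scene0 off [242. 224.] 12 st mm [-12.1 -46. ] [12.5 23.3] 52.9
scene0 off [243. 229.] 14 st mm [ -3.4 -20.9] [17.6 18.3] 52.4
scene0 off [252. 232.] 11 st mm [-23.1   6.5] [10.2  7.5] 52.0
scene0 off [243. 240.] 9 st mm [23.5 31.8] [ 7.4 10.3] 53.5
scene0 pad 174 [array([ 454.6, -365.2]), array([ 73.5, 146.3]), np.float64(59.7)]
scene0 black [281. 253.] 138 [array([566.4, 216.3]), array([50. , 61.7]), np.float64(83.2)] z [ 93.7 104.2 113.6]
scene0 black [315. 266.] 345 [array([523.6, 319.1]), array([ 52.1, 140.1]), np.float64(88.4)] z [ 93.6 103.9 119.2]
scene0 black [308. 283.] 60 [array([581.7, 366.8]), array([12., 43.]), np.float64(82.5)] z [ 91.2 100.7 108.7]
scene0 grey [296. 267.] 530 [array([558. , 307.8]), array([140.8, 128.7]), np.float64(56.9)] z [ 92.8 108.2 116.8]
side0 off [330. 199.] 18 st mm [19.5 26.4] [11.3 12.8] 52.0
side0 off [322. 209.] 22 st mm [-26.    4.1] [12.9 22.1] 52.9
side0 off [334. 211.
[... 480 characters left out ...]
, np.float64(82.6)] z [ 92.  102.4 112.7]
side0 grey [257. 153.] 449 [array([550.6, 308.1]), array([133.7, 127.8]), np.float64(61.0)] z [ 92.9 108.  116.9]
wr0 off [311. 254.] 115 st mm [-24.8   3.1] [13.3 11.6] 52.1
wr0 off [271. 273.] 115 st mm [-13.4 -48.2] [12.2 10.5] 51.9
wr0 off [294. 275.] 109 st mm [ -3.8 -23.6] [11.9 12.3] 52.2
wr0 off [340. 283.] 107 st mm [21.  26.1] [11.8 11.6] 52.3
wr0 pad 2061 [array([ 462.4, -357.3]), array([ 38.4, 153.1]), np.float64(61.1)]
wr0 black [510. 207.] 4148 [array([564.2, 213. ]), array([54.5, 60.9]), np.float64(83.3)] z [ 93.5 104.6 113.2]
wr0 grey [550. 194.] 1025 [array([562.2, 241.4]), array([27.8, 52. ]), np.float64(62.4)] z [ 94.3 112.6 116.3]
```

View pics/wr0.png

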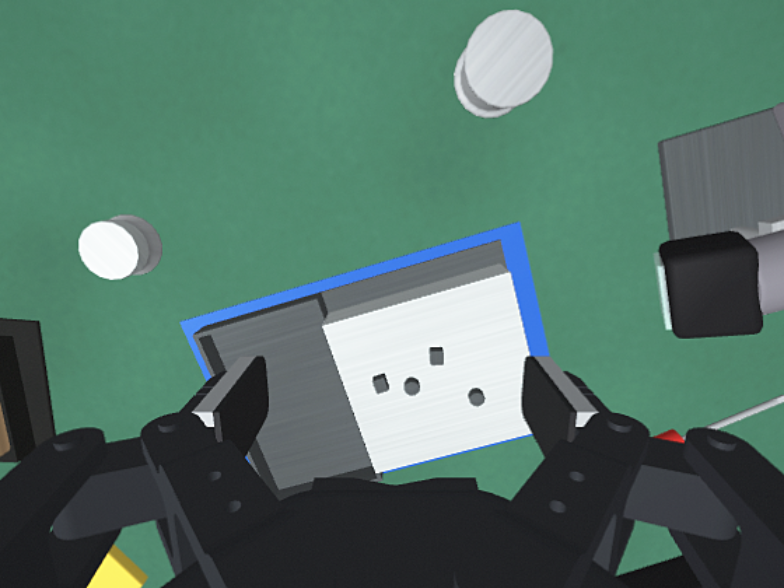

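The wrist picture shows the four offcuts at (380,383), (412,386), (436,356) and (476,397). In station coordinates x runs from -25 to 21 mm, so one 120 mm stroke covers them. Moving on to the scraper.

Emit:
{"fn": "drive_tool", "kwargs": {
  "claw": [85,85,85,85,85,85,85,85],
  "slide": [
    [-0.03,-0.64,0],
    [-0.03,-0.64,0],
    [-0.03,-0.64,0],
    [-0.03,-0.64,0],
    [-0.03,-0.64,0],
    [-0.03,-0.64,0],
    [-0.03,-0.64,0],
    [-0.03,-0.64,0]
  ],
  "yaw": [0,0,0,0,0,0,0,0]
}}

```text
time: 2.2
tool_pos: [0.4571, -0.3014, 0.2498]
tcp_rot: [0.626, 3.078, -0.002]
wrist_force: [0.6, 1.3, 0.2]
width: 0.996
grip_force: 0.0
```

Emit:
{"fn": "drive_tool", "kwargs": {
  "claw": [85,85,85],
  "slide": [
    [-0.01,-0.13,-0.08],
    [-0.01,-0.13,-0.08],
    [-0.01,-0.13,-0.08]
  ],
  "yaw": [0,0,0]
}}

```text
time: 2.45
tool_pos: [0.4502, -0.3664, 0.2054]
tcp_rot: [-0.628, -3.073, -0.001]
wrist_force: [0.6, -0.2, -1.0]
width: 0.997
grip_force: 0.0
```

```bash
python3 - <<'E'
from h import *
c=snap("wrist","wr1"); print(bot.read_state()["tool_pos"])
d=np.load("wr1.npz");W=d["W"];C=d["color"].astype(int)
z=W[...,2];near=np.hypot(W[...,0]-.4535,W[...,1]+.368)<.1
def rect(nm,m):
    m=cv2.morphologyEx(m.astype(np.uint8),cv2.MORPH_OPEN,np.ones((3,3)))>0
    r=cv2.minAreaRect((W[m][:,:2]*1000).astype(np.float32));print(nm,m.sum(),[np.round(v,1) for v in r],"med z",np.median(z[m]).round(4))
rect("top",near&(z>.062)&(z<.08)&(C[...,0]>120)&(C[...,0]-C[...,2]>30))
rect("pad",near&(C.max(-1)<60)&(np.abs(z)<.012))
rect("foot",near&(C.max(-1)<70)&(z>.02)&(z<.032))
cv2.imwrite("pics/wr1.png",cv2.resize(c["color"][...,::-1],(784,588)))
E
```

```text
[ 0.45085289 -0.36424582  0.20675082]
top 1798 [array([ 455.2, -369.7]), array([17.3, 89.5]), np.float64(65.1)] med z 0.0704
pad 0 [array([0., 0.]), array([0., 0.]), np.float64(0.0)] med z nan
foot 389 [array([ 407.6, -349.2]), array([23.7, 15.5]), np.float64(67.0)] med z 0.0263
  return _methods._mean(a, axis=axis, dtype=dtype,
  ret = ret.dtype.type(ret / rcount)
```

View pics/wr1.png

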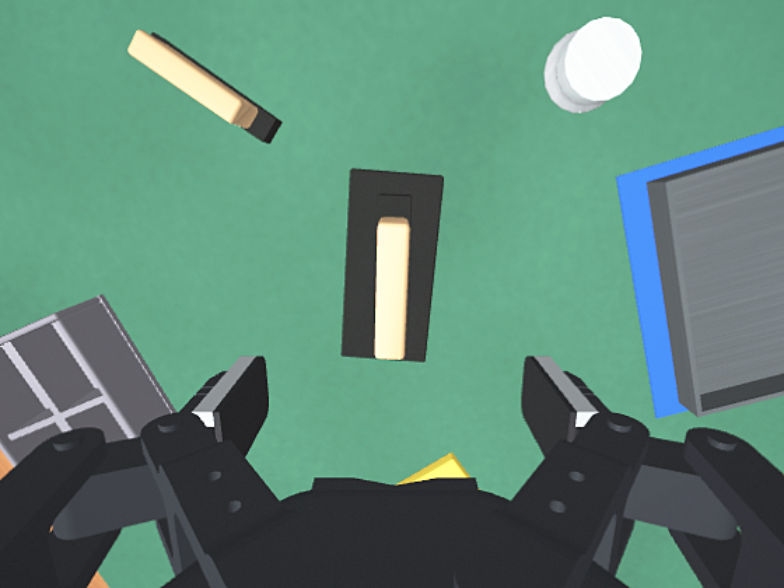

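The handle sits between the fingers at (393,288), with the pad around it. Descending to grip.

Emit:
{"fn": "drive_tool", "kwargs": {
  "claw": [70,60,60,60,60,60],
  "slide": [
    [0.004,-0.013,-0.08],
    [0.004,-0.013,-0.16],
    [0.004,-0.013,-0.23],
    [0.004,-0.013,-0.28],
    [0.004,-0.013,-0.316],
    [0.004,-0.013,-0.316]
  ],
  "yaw": [-0.004,-0.004,-0.004,-0.004,-0.004,-0.004]
}}

```text
time: 3.0
tool_pos: [0.4522, -0.3659, 0.0476]
tcp_rot: [-0.64, -3.068, -0.007]
wrist_force: [-0.8, 0.7, -0.3]
width: 0.708
grip_force: 0.0
```

Emit:
{"fn": "drive_tool", "kwargs": {
  "claw": [15,15,15,15,15,15],
  "slide": [
    [0,0,0],
    [0,0,0],
    [0,0,0],
    [0,0,0],
    [0,0,0],
    [0,0,0]
  ],
  "yaw": [0,0,0,0,0,0],
  "newtons": 60
}}

```text
time: 3.5
tool_pos: [0.4564, -0.3708, 0.0546]
tcp_rot: [0.643, 3.071, -0.003]
wrist_force: [0.5, 1.9, 6.1]
width: 0.227
grip_force: 59.6
```

Emit:
{"fn": "drive_tool", "kwargs": {
  "claw": [15,15,15,15,15,15,15,15],
  "slide": [
    [0,0,0.04],
    [0,0,0.1],
    [0,0,0.17],
    [0.05,0.08,0.18],
    [0.07,0.16,0.18],
    [0.09,0.23,0.18],
    [0.11,0.3,0.18],
    [0.13,0.37,0.18]
  ],
  "yaw": [0,0,0,0.02,0.04,0.06,0.08,0.093]
}}

```text
time: 4.17
tool_pos: [0.5199, -0.1831, 0.1426]
tcp_rot: [0.185, 3.135, -0.0]
wrist_force: [0.8, 0.0, -1.5]
width: 0.225
grip_force: 59.1
```

Emit:
{"fn": "drive_tool", "kwargs": {
  "claw": [15,15,15,15,15,15,15,15],
  "slide": [
    [0.02,0.07,0],
    [0.04,0.14,0],
    [0.06,0.21,0],
    [0.08,0.28,0],
    [0.1,0.35,0],
    [0.12,0.42,0],
    [0.13,0.48,0],
    [0.13,0.518,0]
  ],
  "yaw": [0,0,0,0,0,0,0,0]
}}

```text
time: 4.83
tool_pos: [0.5856, 0.0774, 0.1426]
tcp_rot: [0.186, 3.134, 0.002]
wrist_force: [0.2, -0.7, -1.5]
width: 0.222
grip_force: 59.0
```

Emit:
{"fn": "drive_tool", "kwargs": {
  "claw": [15,15,15,15],
  "slide": [
    [0,0,0],
    [0,0,0],
    [0,0,0],
    [0,0,0]
  ],
  "yaw": [0,0,0,0]
}}

```text
time: 5.17
tool_pos: [0.5845, 0.0731, 0.142]
tcp_rot: [-0.19, -3.136, 0.001]
wrist_force: [-0.2, -0.4, -1.8]
width: 0.227
grip_force: 59.1
```

```bash
python3 - <<'E'
from h import *
s=bot.read_state(); print(s["tool_pos"],s["tcp_rot"],s["wrist_force"],s["time"])
t=s["tcp_rot"]; print("closing deg",2*np.degrees(np.arctan2(t[1],t[0]))%360-90)
for n in("scene","side"):
    c=snap(n,n+"1");d=np.load(n+"1.npz");W=d["W"];C=d["color"].astype(int)
    m=(C[...,0]>140)&(C[...,0]-C[...,2]>30)&(C[...,2]>60)&(np.hypot(W[...,0]-.586,W[...,1]-.074)<.1)&(W[...,2]>.08)
    Q=W[m];T=Q[Q[:,2]>np.percentile(Q[:,2],95)-.006];print(n,m.sum(),Q[:,2].max(),[np.round(v,1) for v in cv2.minAreaRect((T[:,:2]*1000).astype(np.float32))])
    k=(C.max(-1)<70)&(np.hypot(W[...,0]-.586,W[...,1]-.074)<.08)&(W[...,2]>.06)&(W[...,2]<.12);print("foot z",np.percentile(W[k][:,2],[1,5,50,90]).round(4))
E
```

```text
[0.58454179 0.07314708 0.14202167] [-1.90339833e-01 -3.13576003e+00  6.86138964e-04] [-0.1878515  -0.35488574 -1.80271132] 5.1667
closing deg 83.05284544406146
scene 125 0.16189021024092354 [array([584. ,  75.3]), array([23. , 90.6]), np.float64(81.7)]
foot z [0.0928 0.0963 0.1076 0.1133]
side 280 0.3192468538328944 [array([570.5,  61. ]), array([48.7, 77.6]), np.float64(74.9)]
foot z [0.0915 0.0929 0.106  0.1137]
```

Emit:
{"fn": "drive_tool", "kwargs": {
  "claw": [15,15,15,15,15,15],
  "slide": [
    [0,0,-0.04],
    [0,0,-0.07],
    [0,0,-0.09],
    [0,0,-0.1],
    [0,0,-0.104],
    [0,0,-0.104]
  ],
  "yaw": [0,0,0,0,0,0]
}}

```text
time: 5.77
tool_pos: [0.5848, 0.0736, 0.0908]
tcp_rot: [-0.19, -3.136, 0.001]
wrist_force: [0.6, 0.7, -1.4]
width: 0.221
grip_force: 59.1
```

Emit:
{"fn": "drive_tool", "kwargs": {
  "claw": [15,15],
  "slide": [
    [0,0,0],
    [0,0,0]
  ],
  "yaw": [0,0]
}}

```text
time: 5.93
tool_pos: [0.5853, 0.0739, 0.0906]
tcp_rot: [0.189, 3.135, -0.0]
wrist_force: [-1.4, -1.3, 0.9]
width: 0.226
grip_force: 59.4
```

```bash
python3 - <<'E'
from h import *
c=snap("side","side2")
im=c["color"][...,::-1][140:260,250:410]; cv2.imwrite("pics/side2.png",cv2.resize(im,(800,600),interpolation=cv2.INTER_CUBIC))
E
```

```text
(no output)
```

View pics/side2.png

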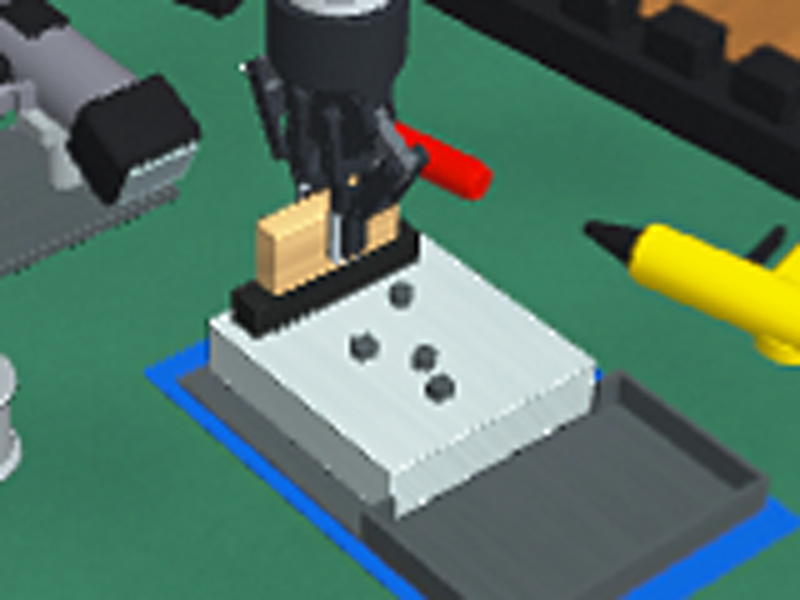

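The scraper sits at the plate's rear edge, just above it, at (330,285). The four offcuts, (363,347), (400,294), (424,357) and (440,388), are all ahead of it. Sweeping.

Emit:
{"fn": "drive_tool", "kwargs": {
  "claw": [15,15,15,15,15,15,15,15],
  "slide": [
    [-0.0016,-0.0134,0],
    [-0.0033,-0.0268,0],
    [-0.0049,-0.0402,0],
    [-0.0066,-0.0536,0],
    [-0.0082,-0.067,0],
    [-0.0099,-0.0804,0],
    [-0.0115,-0.0938,0],
    [-0.0132,-0.1072,0]
  ],
  "yaw": [0,0,0,0,0,0,0,0]
}}

```text
time: 6.65
tool_pos: [0.5786, 0.0202, 0.0906]
tcp_rot: [0.189, 3.135, 0.001]
wrist_force: [0.7, 4.3, 5.9]
width: 0.224
grip_force: 60.0
```

Emit:
{"fn": "drive_tool", "kwargs": {
  "claw": [15,15,15,15,15,15,15,15],
  "slide": [
    [-0.0016,-0.0134,0],
    [-0.0033,-0.0268,0],
    [-0.0049,-0.0402,0],
    [-0.0066,-0.0536,0],
    [-0.0082,-0.067,0],
    [-0.0099,-0.0804,0],
    [-0.0115,-0.0938,0],
    [-0.0132,-0.1072,0]
  ],
  "yaw": [0,0,0,0,0,0,0,0]
}}

```text
time: 7.32
tool_pos: [0.5719, -0.0332, 0.0906]
tcp_rot: [0.189, 3.135, 0.001]
wrist_force: [0.9, 5.2, 6.1]
width: 0.222
grip_force: 60.1
```

Emit:
{"fn": "drive_tool", "kwargs": {
  "claw": [15,15,15,15,15,15,15,15],
  "slide": [
    [-0.0016,-0.0134,0],
    [-0.0033,-0.0268,0],
    [-0.0049,-0.0402,0],
    [-0.0066,-0.0536,0],
    [-0.0082,-0.067,0],
    [-0.0099,-0.0804,0],
    [-0.0115,-0.0938,0],
    [-0.0132,-0.1072,0]
  ],
  "yaw": [0,0,0,0,0,0,0,0]
}}

```text
time: 7.98
tool_pos: [0.5637, -0.0877, 0.0891]
tcp_rot: [-0.188, -3.134, 0.002]
wrist_force: [-0.5, 0.1, -2.0]
width: 0.222
grip_force: 59.1
```

```bash
python3 - <<'E'
from h import *
print(bot.read_state()["tool_pos"])
c=snap("side","side3")
im=c["color"][...,::-1][140:290,240:440]; cv2.imwrite("pics/side3.png",cv2.resize(im,(800,600),interpolation=cv2.INTER_CUBIC))
E
```

```text
[ 0.56366891 -0.08768252  0.08911811]
```

View pics/side3.png

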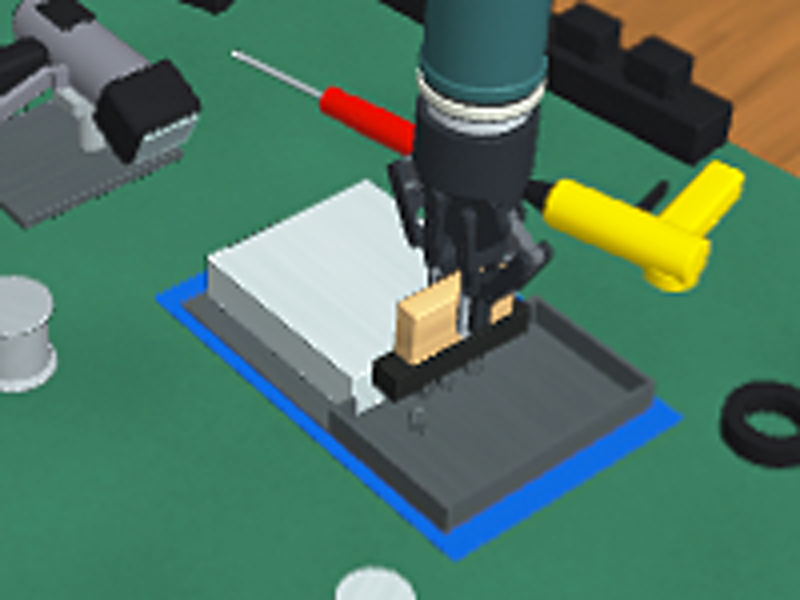

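The plate's visible part is clear and the offcuts are dropping into the tray at about (418,420), (446,382) and (474,367). The scraper hides the rest, so I'll check again once it is lifted. Lifting and returning it to the pad.

Emit:
{"fn": "drive_tool", "kwargs": {
  "claw": [15,15,15,15,15,15,15,15],
  "slide": [
    [0,0,0.05],
    [0,0,0.1],
    [-0.02,-0.07,0.11],
    [-0.05,-0.14,0.11],
    [-0.08,-0.21,0.11],
    [-0.11,-0.28,0.11],
    [-0.14,-0.35,0.11],
    [-0.16,-0.42,0.11]
  ],
  "yaw": [0,0,0,-0.02,-0.04,-0.06,-0.08,-0.093]
}}

```text
time: 8.7
tool_pos: [0.4819, -0.2978, 0.1436]
tcp_rot: [-0.647, -3.071, -0.0]
wrist_force: [1.2, -0.2, -2.3]
width: 0.225
grip_force: 59.2
```

```bash
python3 - <<'E'
from h import *
c=snap("side","side4"); print(bot.read_state()["tool_pos"])
im=c["color"][...,::-1][170:290,280:440]; cv2.imwrite("pics/side4.png",cv2.resize(im,(800,600),interpolation=cv2.INTER_CUBIC))
E
```

```text
[ 0.4809252  -0.30422526  0.14404423]
```

View pics/side4.png

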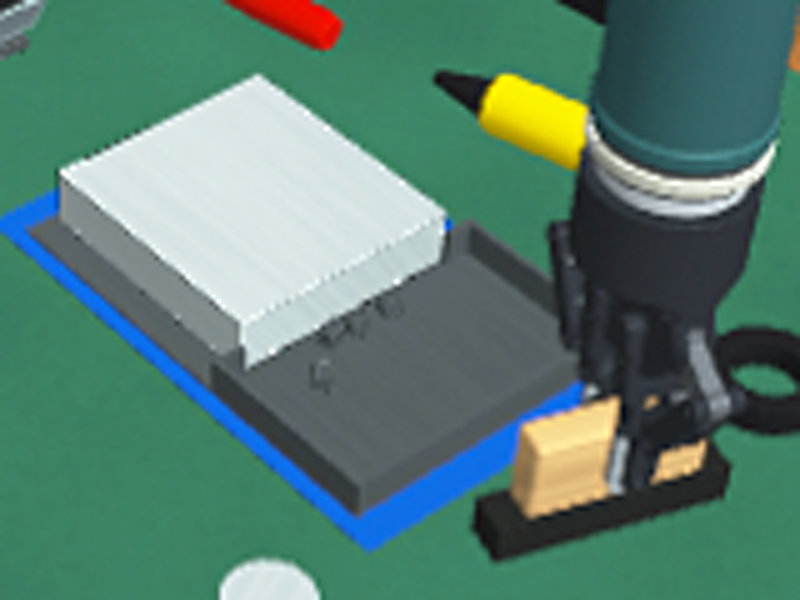

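The plate is bare. All four offcuts are in the tray at (318,375), (330,333), (357,325) and (388,306). Setting the scraper down on its pad.

Emit:
{"fn": "drive_tool", "kwargs": {
  "claw": [15,15,15,15,15,15,15,15],
  "slide": [
    [-0.03,-0.07,0],
    [-0.0604,-0.1464,0],
    [-0.0604,-0.1464,-0.05],
    [-0.0604,-0.1464,-0.1],
    [-0.0604,-0.1464,-0.14],
    [-0.0604,-0.1464,-0.165],
    [-0.0604,-0.1464,-0.18],
    [-0.0604,-0.1464,-0.185]
  ],
  "yaw": [0,0,0,0,0,0,0,0]
}}

```text
time: 9.42
tool_pos: [0.4522, -0.3684, 0.0542]
tcp_rot: [-0.641, -3.068, -0.004]
wrist_force: [-17.1, 11.0, 36.5]
width: 0.229
grip_force: 65.7
```

Emit:
{"fn": "drive_tool", "kwargs": {
  "claw": [15,15,15],
  "slide": [
    [0,0,0],
    [0,0,0],
    [0,0,0]
  ],
  "yaw": [0,0,0]
}}

```text
time: 9.67
tool_pos: [0.4535, -0.3691, 0.0543]
tcp_rot: [-0.641, -3.072, -0.001]
wrist_force: [-7.4, 3.5, 13.0]
width: 0.228
grip_force: 62.5
```

Emit:
{"fn": "drive_tool", "kwargs": {
  "claw": [15,15,30,45,60,60,60],
  "slide": [
    [0.003,-0.002,0.003],
    [0.003,-0.002,0.003],
    [0.003,-0.002,0.003],
    [0.003,-0.002,0.003],
    [0.003,-0.002,0.003],
    [0.003,-0.002,0.003],
    [0.003,-0.002,0.003]
  ],
  "yaw": [0,0,0,0,0,0,0],
  "newtons": 40
}}

```text
time: 10.25
tool_pos: [0.4563, -0.3707, 0.0539]
tcp_rot: [-0.643, -3.075, -0.0]
wrist_force: [0.2, 0.0, -0.4]
width: 0.706
grip_force: 0.0
```

Emit:
{"fn": "drive_tool", "kwargs": {
  "claw": [60,60,60,85,85,85],
  "slide": [
    [0,0,0.05],
    [0,0,0.12],
    [0,0,0.2],
    [0,0,0.28],
    [0,0,0.36],
    [0,0,0.4]
  ],
  "yaw": [0,0,0,0,0,0]
}}

```text
time: 10.75
tool_pos: [0.458, -0.3723, 0.2603]
tcp_rot: [0.642, 3.068, -0.006]
wrist_force: [0.5, -1.1, 1.6]
width: 0.997
grip_force: 0.0
```

```bash
python3 - <<'E'
from h import *
print(bot.read_state()["tool_pos"])
def rects(n,W,C):
    z=W[...,2];near=np.hypot(W[...,0]-.4535,W[...,1]+.368)<.11
    for nm,m in(("top",near&(z>.06)&(z<.08)&(C[...,0]>120)&(C[...,0]-C[...,2]>30)),("pad",near&(C.max(-1)<60)&(np.abs(z)<.012))):
        m=cv2.morphologyEx(m.astype(np.uint8),cv2.MORPH_OPEN,np.ones((2,2)))>0
        if m.sum()<30: continue
        print(n,nm,m.sum(),[np.round(v,1) for v in cv2.minAreaRect((W[m][:,:2]*1000).astype(np.float32))],"z",np.percentile(z[m],[5,50,95]).round(4))
for n in("wrist","side"):
    c=snap(n,n+"5");d=np.load(n+"5.npz");rects(n,d["W"],d["color"].astype(int))
d=np.load("side0.npz");rects("side before",d["W"],d["color"].astype(int))
# gun: from all early views, points on grip (black, z~105) 
for n in("scene0","side0","wr0"):
    d=np.load(n+".npz");W=d["W"];C=d["color"].astype(int);z=W[...,2]
    m=(C.max(-1)<75)&(z>.098)&(z<.112)&(W[...,0]>.44)&(W[...,0]<.535)&(W[...,1]>.2)&(W[...,1]<.4)
    if m.sum()>20:print(n,"grip",m.sum(),[np.round(v,1) for v in cv2.minAreaRect((W[m][:,:2]*1000).astype(np.float32))],np.percentile(z[m],[5,50,95]).round(3))
    m=(C.min(-1)>60)&(np.ptp(C,axis=-1)<30)&(z>.112)&(z<.125)&(W[...,0]>.5)&(W[...,1]>.2)&(W[...,1]<.42)
    if m.sum()>20:
        P=(W[m][:,:2]*1000); v=cv2.fitLine(P.astype(np.float32),cv2.DIST_HUBER,0,.01,.01).ravel();print(n,"barrel",m.sum(),v.round(3),np.degrees(np.arctan2(v[1],v[0])).round(1))
    m=(z>.003)&(z<.014)&(np.ptp(C,axis=-1)<25)&(W[...,0]>.43)&(W[...,0]<.68)&(W[...,1]>.2)&(W[...,1]<.44)
    if m.sum()>50:print(n,"base",m.sum(),[np.round(v,1) for v in cv2.minAreaRect((W[m][:,:2]*1000).astype(np.float32))])
E
```

```text
[ 0.45795603 -0.37225413  0.26028509]
wrist top 1350 [array([ 468.6, -372.7]), array([ 20.3, 111.8]), np.float64(67.5)] z [nan nan nan]
wrist pad 408 [array([ 454.7, -370.8]), array([ 68.6, 148.1]), np.float64(62.7)] z [0.0015 0.0045 0.0671]
side top 348 [array([ 480.5, -375.6]), array([ 36.5, 142.5]), np.float64(82.5)] z [0.0563 0.068  0.0715]
side pad 847 [array([ 451. , -372.8]), array([ 66.7, 148.2]), np.float64(61.3)] z [nan nan nan]
side before top 346 [array([ 477.2, -374.8]), array([ 37.1, 137.5]), np.float64(81.4)] z [nan nan nan]
side before pad 838 [array([ 451.7, -371.8]), array([ 65.5, 149.4]), np.float64(61.7)] z [nan nan nan]
scene0 grip 177 [array([494.1, 277.6]), array([138.3,  80.9]), np.float64(89.8)] [0.099 0.103 0.108]
scene0 barrel 172 [1.27000e-01 9.92000e-01 5.75142e+02 2.91751e+02] 82.7
scene0 base 819 [array([552.2, 305.8]), array([126.5, 151. ]), np.float64(83.0)]
side0 grip 184 [array([490.6, 271.4]), array([140.3,  88.2]), np.float64(89.9)] [0.099 0.104 0.107]
side0 barrel 255 [1.000000e+00 1.100000e-02 1.181731e+03 2.800960e+02] 0.6
side0 base 830 [array([548.3, 304.2]), array([123.8, 149.1]), np.float64(82.6)]
wr0 grip 55 [array([534., 211.]), array([ 1.9, 20.9]), np.float64(0.2)] [0.098 0.1   0.103]
wr0 barrel 544 [ 9.68000e-01 -2.50000e-01  5.65898e+02  2.34512e+02] -14.5
wr0 base 6486 [array([522.7, 293.7]), array([93.5, 93.7]), np.float64(83.0)]
```

Emit:
{"fn": "drive_tool", "kwargs": {
  "claw": [85,85,85,85,85,85,85,85],
  "slide": [
    [0.04,0.64,0],
    [0.04,0.64,0],
    [0.04,0.64,0],
    [0.04,0.64,0],
    [0.04,0.64,0],
    [0.04,0.64,0],
    [0.04,0.64,0],
    [0.04,0.64,0]
  ],
  "yaw": [0,0.02,0.04,0.06,0.08,0.092,0.092,0.092]
}}

```text
time: 11.52
tool_pos: [0.475, -0.0476, 0.2524]
tcp_rot: [-0.192, -3.133, -0.002]
wrist_force: [-0.0, -0.6, -0.0]
width: 0.996
grip_force: 0.0
```

Emit:
{"fn": "drive_tool", "kwargs": {
  "claw": [85,85,85,85,85,85,85,85],
  "slide": [
    [0.034,0.64,0],
    [0.034,0.64,0],
    [0.034,0.64,0],
    [0.034,0.64,0],
    [0.034,0.64,0],
    [0.034,0.64,0],
    [0.034,0.64,0],
    [0.034,0.64,0]
  ],
  "yaw": [0,0,0,0,0,0,0,0]
}}

```text
time: 12.18
tool_pos: [0.4921, 0.2724, 0.2522]
tcp_rot: [-0.191, -3.134, 0.0]
wrist_force: [0.5, -1.3, 0.2]
width: 0.995
grip_force: 0.0
```

Emit:
{"fn": "drive_tool", "kwargs": {
  "claw": [85,85,85,85],
  "slide": [
    [0,0.08,0],
    [0,0.08,0],
    [0,0.08,0],
    [0,0.08,0]
  ],
  "yaw": [0,0,0,0]
}}

```text
time: 12.52
tool_pos: [0.4924, 0.3088, 0.2523]
tcp_rot: [-0.192, -3.133, 0.003]
wrist_force: [-0.2, 0.3, -0.6]
width: 0.996
grip_force: 0.0
```

```bash
python3 - <<'E'
from h import *
s=bot.read_state();t=s["tcp_rot"];print(s["tool_pos"],2*np.degrees(np.arctan2(t[1],t[0]))%360-90)
c=snap("wrist","wr6");d=np.load("wr6.npz");W=d["W"];C=d["color"].astype(int);z=W[...,2]
cv2.imwrite("pics/wr6.png",cv2.resize(c["color"][...,::-1],(784,588)))
a=np.radians(-7.1)
def rep(nm,m):
    m=cv2.morphologyEx(m.astype(np.uint8),cv2.MORPH_OPEN,np.ones((3,3)))
    nn,l,st,ce=cv2.connectedComponentsWithStats(m)
    for i in range(1,nn):
        if st[i,4]>150:
            Q=W[l==i];print(nm,(ce[i]*1.4).round(),st[i,4],[np.round(v,1) for v in cv2.minAreaRect((Q[:,:2]*1000).astype(np.float32))],"z",np.percentile(Q[:,2],[5,50,95]).round(4))
box=(W[...,0]>.4)&(W[...,0]<.68)&(W[...,1]>.15)&(W[...,1]<.45)
rep("griptop",box&(C.max(-1)<90)&(z>.098)&(z<.11))
rep("grey mid",box&(C.min(-1)>60)&(z>.09)&(z<.104))
rep("grey hi",box&(C.min(-1)>60)&(z>.106)&(z<.125))
rep("base",box&(z>.004)&(z<.015))
E
```

```text
[0.49240675 0.30878158 0.25230482] 82.99022382530939
griptop [420. 285.] 2986 [array([501.2, 324.5]), array([27.8, 97.9]), np.float64(83.8)] z [0.1015 0.1051 0.1065]
griptop [277. 381.] 537 [array([565.3, 219.6]), array([30.1, 63. ]), np.float64(78.6)] z [0.0998 0.1072 0.1096]
grey mid [597. 186.] 1482 [array([450.8, 441.9]), array([16.1, 59.7]), np.float64(89.9)] z [0.0939 0.0987 0.1025]
grey mid [383. 334.] 1855 [array([511.5, 305.6]), array([124.8,  85.9]), np.float64(83.2)] z [0.0916 0.0989 0.1032]
grey hi [378. 393.] 4018 [array([574.3, 294.8]), array([136.1,  41.3]), np.float64(83.2)] z [0.1076 0.1139 0.1169]
base [453. 292.] 1393 [array([535.3, 355.3]), array([ 22.3, 103.3]), np.float64(83.4)] z [0.0092 0.0105 0.0118]
base [347. 301.] 1644 [array([525.1, 265.5]), array([ 37.3, 103.9]), np.float64(83.9)] z [0.0093 0.0106 0.0118]
base [384. 276.] 1263 [array([520.7, 291.4]), array([33.8, 89.6]), np.float64(84.8)] z [0.0093 0.0105 0.0118]
```

View pics/wr6.png

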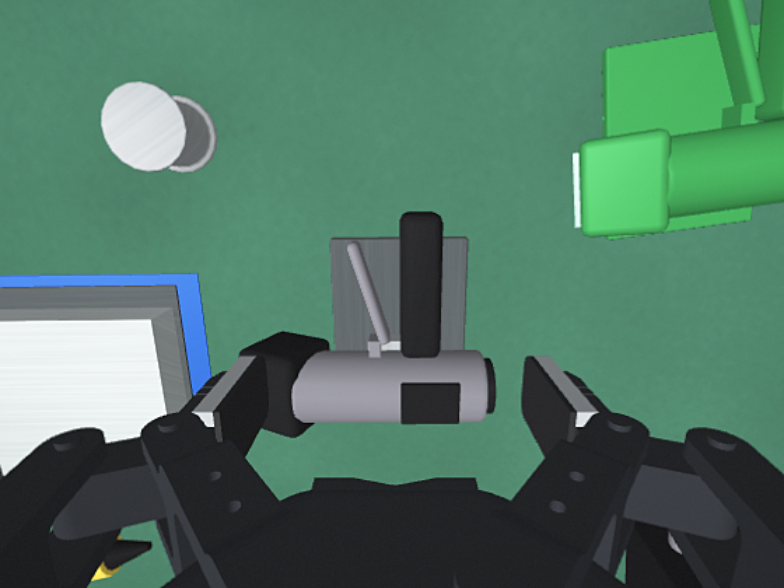

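The grip is at (421,285) and the trigger blade at (368,292), to its left (-y). This is the grey/black gun; the green one at upper right is left alone. The squeeze point is at about (0.496, 0.315, 0.090). Descending open around it.

Emit:
{"fn": "drive_tool", "kwargs": {
  "claw": [85,85,85,85,85,85,85,85],
  "slide": [
    [0.0076,0.0154,-0.06],
    [0.0076,0.0154,-0.13],
    [0.0076,0.0154,-0.19],
    [0.0076,0.0154,-0.24],
    [0.0076,0.0154,-0.28],
    [0.0076,0.0154,-0.31],
    [0.0076,0.0154,-0.324],
    [0.0076,0.0154,-0.324]
  ],
  "yaw": [0,0,0,0,0,0,0,0]
}}

```text
time: 13.23
tool_pos: [0.4957, 0.3146, 0.0898]
tcp_rot: [-0.196, -3.132, 0.004]
wrist_force: [-0.1, -0.6, 0.6]
width: 0.997
grip_force: 0.0
```

Emit:
{"fn": "drive_tool", "kwargs": {
  "claw": [70,65,62,62],
  "slide": [
    [0,0,0],
    [0,0,0],
    [0,0,0],
    [0,0,0]
  ],
  "yaw": [0,0,0,0],
  "newtons": 30
}}

```text
time: 13.57
tool_pos: [0.4977, 0.3167, 0.0935]
tcp_rot: [0.193, 3.134, -0.0]
wrist_force: [-0.3, -3.7, 3.1]
width: 0.724
grip_force: 1.8
```

```bash
python3 - <<'E'
from h import *
s=bot.read_state();print(s["tool_pos"],s["wrist_force"],s["width"]*85.4,s["grip_force"])
c=snap("wrist","wr7");d=np.load("wr7.npz")
cv2.imwrite("pics/wr7.png",cv2.resize(c["color"][...,::-1],(784,588)))
E
```

```text
[0.49774023 0.31665691 0.09346918] [-0.33002605 -3.72450681  3.09601876] 61.84474061825131 1.8229918973520398
```

View pics/wr7.png

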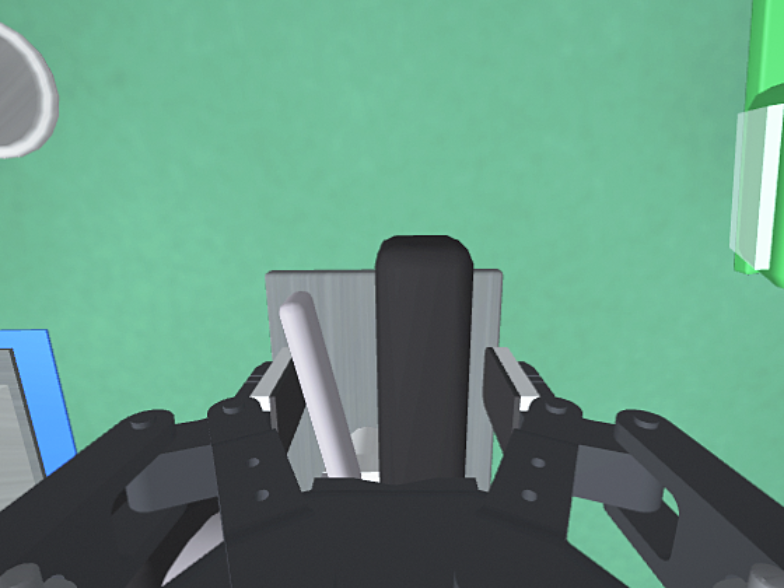

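The trigger (310,380) and grip (424,360) lie between the two pads, with the left pad just touching the blade. Squeezing.

Emit:
{"fn": "drive_tool", "kwargs": {
  "claw": [50,38,38,38],
  "slide": [
    [0,0,0],
    [0,0,0],
    [0,0,0],
    [0,0,0]
  ],
  "yaw": [0,0,0,0],
  "newtons": 35
}}

```text
time: 13.95
tool_pos: [0.4975, 0.3181, 0.0933]
tcp_rot: [0.194, 3.134, 0.003]
wrist_force: [-1.7, -2.1, 5.8]
width: 0.488
grip_force: 39.7
```

Emit:
{"fn": "drive_tool", "kwargs": {
  "claw": [38,38,38,38,38,38,38,38],
  "slide": [
    [0,0,0],
    [0,0,0],
    [0,0,0],
    [0,0,0],
    [0,0,0],
    [0,0,0],
    [0,0,0],
    [0,0,0]
  ],
  "yaw": [0,0,0,0,0,0,0,0]
}}

```text
time: 14.62
tool_pos: [0.4975, 0.3181, 0.0933]
tcp_rot: [0.194, 3.134, 0.003]
wrist_force: [-2.0, -1.5, 5.5]
width: 0.489
grip_force: 39.7
```

Emit:
{"fn": "drive_tool", "kwargs": {
  "claw": [38,38,38,38,38,38,38,38],
  "slide": [
    [0,0,0],
    [0,0,0],
    [0,0,0],
    [0,0,0],
    [0,0,0],
    [0,0,0],
    [0,0,0],
    [0,0,0]
  ],
  "yaw": [0,0,0,0,0,0,0,0]
}}

```text
time: 15.28
tool_pos: [0.4976, 0.3181, 0.0933]
tcp_rot: [0.194, 3.134, 0.003]
wrist_force: [-1.0, -0.8, 6.7]
width: 0.49
grip_force: 39.7
```

Emit:
{"fn": "drive_tool", "kwargs": {
  "claw": [38,38,38,38,38,38,38,38],
  "slide": [
    [0,0,0],
    [0,0,0],
    [0,0,0],
    [0,0,0],
    [0,0,0],
    [0,0,0],
    [0,0,0],
    [0,0,0]
  ],
  "yaw": [0,0,0,0,0,0,0,0]
}}

```text
time: 15.95
tool_pos: [0.4976, 0.3182, 0.0934]
tcp_rot: [0.194, 3.134, 0.003]
wrist_force: [-1.5, -0.6, 4.9]
width: 0.488
grip_force: 39.7
```

Emit:
{"fn": "drive_tool", "kwargs": {
  "claw": [60,85,85,85,85,85,85],
  "slide": [
    [0,0,0],
    [0,0,0],
    [0,0,0],
    [0,0,0],
    [0,0,0],
    [0,0,0],
    [0,0,0]
  ],
  "yaw": [0,0,0,0,0,0,0]
}}

```text
time: 16.53
tool_pos: [0.4971, 0.3174, 0.0921]
tcp_rot: [0.194, 3.136, 0.001]
wrist_force: [0.6, 0.5, 0.5]
width: 0.996
grip_force: 0.0
```

Emit:
{"fn": "drive_tool", "kwargs": {
  "claw": [85,85,85,85,85,85,85,85],
  "slide": [
    [0,0,0.04],
    [0,0,0.09],
    [0,0,0.15],
    [0,0,0.22],
    [0,0,0.29],
    [0,0,0.33],
    [0,0,0.33],
    [0,0,0.33]
  ],
  "yaw": [0,0,0,0,0,0,0,0]
}}

```text
time: 17.2
tool_pos: [0.498, 0.3177, 0.2592]
tcp_rot: [0.193, 3.132, 0.004]
wrist_force: [0.0, 0.5, -1.1]
width: 0.993
grip_force: 0.0
```

```bash
python3 - <<'E'
from h import *
c=snap("wrist","wr8");d=snap("side","side8")
a=cv2.resize(c["color"][140:270,160:400],(480,260)); b=cv2.resize(d["color"][180:400,260:500],(480,440)[:2])
g=np.zeros((590,800,3),np.uint8)
g[:325,:600]=cv2.resize(c["color"][120:270,140:417],(600,325))
g[325:,:400]=cv2.resize(d["color"][170:285,280:454],(400,265)); g[325:,400:]=cv2.resize(d["color"][270:385,330:504],(400,265))
cv2.imwrite("pics/end.png",g[...,::-1])
W=np.load("side8.npz")["W"];C=d["color"].astype(int)
P=W.reshape(-1,3)
a=np.radians(-7);q=P[:,:2]-[.581,.014];S=np.c_[q@[np.cos(a),np.sin(a)],q@[-np.sin(a),np.cos(a)]]
on=(np.abs(S[:,0])<.07)&(np.abs(S[:,1])<.075)&(P[:,2]>.045);print("pts above plate",on.sum(),"handle z",np.nanpercentile(P[(np.hypot(P[:,0]-.455,P[:,1]+.37)<.03)][:,2],95))
E
```

```text
pts above plate 6 handle z 0.0708973339475629
```

View pics/end.png

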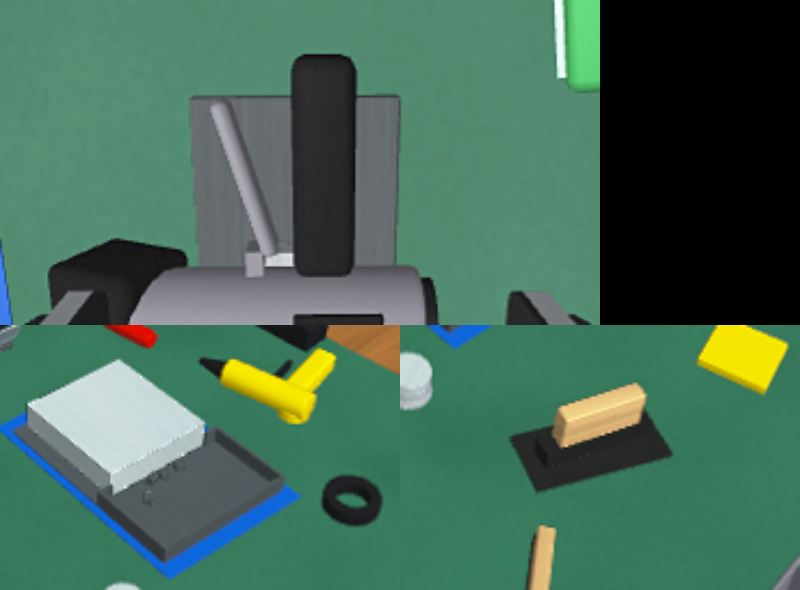

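The trigger (240,180) has sprung back out. The plate is bare with the offcuts in the tray at (145–180, 465–495), and the scraper stands upright on its pad at (600,425). Handing in.

```bash
python3 -c "
from workcell import bot
print(bot.finish_job())"
```

```text
the job is handed in; nothing more can be done
None
```

The job is done and handed in at about 17 s of the 66 s allowed: all four offcuts are in the tray, the scraper is upright on its pad, and the trigger was held fully in for about 2 s and sprang back.

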